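Key the ring mandrel into the indexing block and lock it

TASK

Take the steel ring mandrel from its wooden stand and fit it into the green indexing block for filing: lower it into the bore and, pressing only lightly, turn it until its keyway finds the hidden key and it drops fully home with the flange flush on the block's nose; never force it. Then swing the red-knobbed keeper all the way round over the flange to lock the mandrel in, and let go. Leave the brass mandrel in the stand, and do not disturb the oil bottle and the mallet.

Things in the scene. Friction and masses are not known exactly. Their poses are not given: they have to be found in the camera images.
- steel_mandrel: steel ring mandrel, the one to fit, upright, 0.2 to 0.33 kg. Origin: centre of the underside of its round flange (44 mm across, 8 mm thick); z up. A red line on the flange marks its -x side, where the keyway is. At the start its shank hangs in a hole of the stand and the flange lies on the stand's top
- stub (a point): on the steel mandrel's axis, 42 mm above its origin: a good height to grip. The round stub stands above the flange, 18 mm in diameter, from 8 to 58 mm above the origin
- shank_end (a point): on the steel mandrel's axis, 24 mm below its origin: the end of the round shank (24 mm in diameter, 24 mm long); a pilot nose, 15 mm across, goes 5 mm further down. One straight keyway, 5.6 mm wide and 3.5 mm deep, runs the whole length of the shank on the mandrel's -x side
- brass_mandrel: the other mandrel in the stand, all brass, stub 15 mm in diameter, otherwise the same shape and size; to be left there. Origin: centre of the underside of its flange
- mandrel_stand: fixed wooden block 66 x 150 x 40 mm with two round holes, 28 mm wide, at y = +40 and -40 mm, one mandrel in each. Origin: centre of its underside, on the bench
- indexing_block: fixed green cast indexing block, foot 12 mm thick (x from -56 to +56, y from -90 to +52 mm). Origin: on the bench, below the axis of its upright bore; z up. A white line on the foot marks its -x side. A black plunger knob (top 57 mm above the bench) stands 41 mm from the bore on the +y side, the keeper's post on the -y side
- nose (a point): centre of the bore's mouth, on the flat steel nose (53 mm across) of the indexing block, 52 mm above the bench; axes as the block's. The mandrel's origin comes to this point when it is home. The bore is 26 mm in diameter, its mouth widened to 32 mm by a 3 mm chamfer
- key_level (a point): on the bore's axis, 12 mm below its mouth: level of the flat top of the key (4 mm wide, 3.5 mm out of the bore's wall). It is locked at some angle, 0.15 to 1.55 rad counter-clockwise from above from the block's -x side; nothing reports which. A mandrel not lined up stops on it, flange 12 mm above the nose; with its keyway within about 0.07 rad of the key it goes on down
- keeper (a joint): angle of the keeper, a flat steel swing dog on a post 58 mm from the bore on the block's -y side; rad. 0: closed, against its stop, its nose over the seated flange with 1.5 mm to spare (a flange that is not down blocks it). It grows counter-clockwise seen from above, to 1.4; starts open, at 1.0 to 1.3, and stays where it is left
- keeper_knob (a point): centre of the keeper's upright red knob, 17 mm in diameter, 35 mm tall, 75 mm from the pivot; about 3 N pushes it round. Open, it stands towards the block's +x and -y; to close, it travels clockwise from above until it lies straight out from the pivot along the block's -y axis
- keeper_hinge (a point): on the keeper's upright pivot axis, 52 mm above the bench (the pivot's screw ends 23 mm higher)
- oil_dropper: brown oil bottle with a black dropper cap, 33 mm wide, 102 mm tall, standing at the back; to be left alone. Origin: centre of its underside
- mallet: wooden mallet lying on the bench on the left, 243 mm long; to be left alone. Origin: middle of its underside
Things that resemble listed ones, but are neither listed nor needed, are in the scene too. What is shaped like the steel_mandrel but blue, pink or purple is not meant.

How it is judged:
By the outcome, as a careful person would: the job done as asked, in the order asked, and still so for the second after the job is handed in, with the robot touching nothing.
It also fails if it takes over 61 s, if anything falls off the work surface, if the arm or the gripper's body presses on something with over 40 N, if the wrist force passes 120 N, or if a joint passes its speed limit or range.

ROBOT

A 6-joint arm with a two-finger parallel gripper is mounted at the origin on a cart in front of the work surface, level with it; the furniture and walls round the work are solid. World frame = base frame: x ahead of the robot, y to its left, z up, the work surface at z = 0. Lengths are in m, angles in rad, forces in N, time in s.
With the tool pointing down it reaches from about 0.325 to 0.85 m from the base axis. Payload 4.4 kg.
Tool frame: the origin (TCP) lies between the finger pads; the fingertips stand 22 mm ahead of it and the grasp point (between the pads) lies 3 mm ahead of it; z points along the fingers, y is the line along which they close (so a half turn about z gives the same grasp; the last joint's range is limited). The gripper opens to 94 mm and grips with 3 to 60 N. Pads are 16 mm wide; open, the fingers measure 119 mm over their backs; the gripper's body (75 mm by 177 mm) begins 78 mm behind the grasp point.
Start: joints at [1.093, 0.207, 1.542, -0, 1.393, -0.15], TCP at [0.185, 0.545, 0.227] pointing down, gripper open.
Joint ranges: [-2.73, 2.73], [-0.86, 2.22], [0.23, 2.46], [-1.11, 4.25], [0.08, 2.63], [-2.82, 2.82]. Speed limits (rad/s): [2.79, 2.79, 3.14, 3.14, 3.14, 3.14].

INTERFACE

Orientations are given as a 3x3 rotation matrix whose columns are the frame's x, y, z axes.
In Python, from station import env gives the robot as it stands. The module is installed in compiled form; this text tells all that it offers.
- The arm moves only by the tool servo_tool, never from a script. Its argument "steps" is a list that holds one entry, the list of rows, each a list of 7 numbers: the shift along the tool's x, y, z scaled (see below), then the turn, a rotation vector about the tool's x, y, z scaled (see below), then the closure, from -1 (fully open) to 1 (shut). In form: [[[dx, dy, dz, ax, ay, az, fingers], ...]]. A call has 1 to 5 rows; each row is the pose to reach, as a shift and turn from the pose commanded when the call began, along the tool's axes at that moment, turning the shorter way round; what a row does not reach only later rows make up. The controller multiplies each number of a shift by 0.25 m and each number of a turn by 180 degrees. A row lasts 1/12 s, in which the tool goes at most 41.7 mm and 7.16 degrees, less where a joint would pass 70% of its speed; a pose out of reach is approached as far as the arm can. A call with a number of a shift or a turn outside -1 to 1 is refused whole. A call with a gripper value outside its range is refused whole. The fingers move at their own pace and stop on an object; "squeeze" is the grip in N (left out, the last holds). Time passes only in rows, so rows that repeat a pose let the fingers close. It gives the time, the measured TCP pose, the force, the opening and the grip force at its end, in the units of the state.
- env.state(): the state, without advancing time (a new reading comes with each control period).
- env.camera(name): name is "scene" or "top"; returns the picture (384x512x3 uint8, red, green, blue); there is no depth.
- env.camera_info(name): a dict with "fov_y" (degrees; the focal length in pixels is half the picture's height over the tangent of half this angle, whatever the lens; pixels are square), "cx", "cy" (the principal point, pixels), "D" ([k1, k2, p1, p2, k3] as OpenCV has them; the pictures are not rectified), "position" and "attitude" of the camera in the world. Camera axes: x right, y down, z forward; pixel columns grow to the right and rows downward; lengths in m; the calibration is good to about 2 mm. A picture is of the moment at which its call begins. camera_info takes no time and is no camera call.
- env.job_done(): hands the job in; it is judged then, once.
The state is a dict: "t": time; "joint_positions": joint angles; "qvel": joint speeds; "joint_torque": joint torques, N m; "position": TCP position; "eef_rot": TCP orientation; "contact_force": force on the tool from outside, world axes, zero at the start; "moment": the same for the moment, N m; "opening": opening from 0.0 (shut) to 1.0 (fully open); "grasp_force": force on a finger pad.
Only numpy, scipy, OpenCV 4.12 (cv2) and the standard library are available. Lean on these libraries where they do the work, as an engineer would, in place of code of your own. Each camera call takes 0.05 s, during which the arm holds its last target. There are 200 camera calls.

## Working session

There is one attempt and no reset: what is moved stays moved. The work goes in short steps, Python scripts to look and compute and a tool call to move; the robot and the scene stay as the last step left them, time stands still between calls to the robot, and variables do not carry over. Pictures are saved under pics/ and viewed, at most 10 in all, crops included, and the job is handed in when it is done.

Besides the shell and the picture viewer there is one more tool, called after "Call:" as name([rows], argument=value, ...), one row to a line, values as JSON. servo_tool: Moves the arm, as the interface text tells. Its arguments: {"type":"object","properties":{"steps":{"type":"array","items":{"type":"array","items":{"type":"array","items":{"type":"number","minimum":-1,"maximum":1}}}},"squeeze":{"type":"number"}},"required":["steps"]}

```bash
mkdir -p pics
python3 - <<'E'
from station import env
import cv2
for n in("scene","top"):
    print(n,env.camera_info(n)); cv2.imwrite(f"pics/{n}0.png",cv2.cvtColor(env.camera(n),cv2.COLOR_RGB2BGR))
s=env.state();print(s)
E
```

```text
scene {'fov_y': 44.20682253828071, 'cx': 254.51644673784938, 'cy': 191.6016577142576, 'D': array([0.04562663, 0.        , 0.        , 0.        , 0.        ]), 'position': array([ 0.06596413, -1.04206155,  0.82333696]), 'attitude': array([[ 0.90009601, -0.23908415,  0.36423337],
       [-0.43526029, -0.45624608,  0.77613658],
       [-0.01938191, -0.85713376, -0.51472911]])}
top {'fov_y': 51.39477690676167, 'cx': 257.6951758871944, 'cy': 193.37019112577354, 'D': array([-0.03393914,  0.        ,  0.        ,  0.        ,  0.        ]), 'position': array([0.39677755, 0.08234332, 1.41132615]), 'attitude': array([[ 0.01409659, -0.98812361,  0.15301314],
       [-0.99989805, -0.01358216,  0.0044068 ],
       [-0.00227621, -0.15305966, -0.98821433]])}
{'t': 0.1, 'joint_positions': array([ 1.09348071e+00,  2.07339212e-01,  1.54279287e+00, -3.17390910e-05,
        1.39346260e+00, -1.50529913e-01]), 'qvel': array([ 0.00211133, -0.00048787, -0.0009638 ,  0.00088279, -0.00096143,
       -0.00024266]), 'joint_torque': array([-6.01016782e-04, -3.71861064e+01, -2.82295793e+01,  6.99100108e-02,
        3.10352223e-02, -1.63686911e-05]), 'position': array([0.18430105, 0.54395708, 0.22641298]), 'eef_rot': array([[-9.47080711e-01,  3.20994287e-01, -8.91974912e-04],
       [ 3.20995413e-01,  9.47079052e-01, -1.79261579e-03],
       [ 2.69351326e-04, -1.98407169e-03, -9.99997995e-01]]), 'contact_force': array([-0.1312035 ,  0.46609167, -0.70819881]), 'moment': array([-0.05350601, -0.03633727,  0.0092793 ]), 'grasp_force': 0.0, 'opening': 1.0012897732575188}
```

View pics/scene0.png

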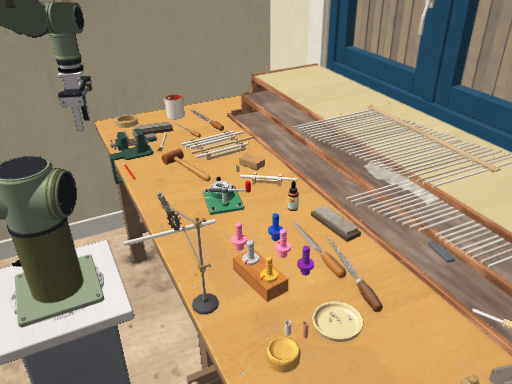

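View pics/top0.png

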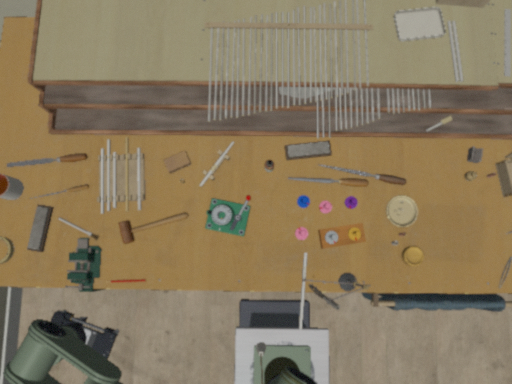

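The steel mandrel is at top (332,237) / scene (251,252), silver in the wooden stand. The brass one is at top (355,234) / scene (268,268), and the pink, blue and purple decoys stand on the bench. The block is at top (222,215) with its red knob at (249,197). I'll confirm this in an enlarged crop.

Run:
```python
import cv2,numpy as np
t=cv2.imread("pics/top0.png");s=cv2.imread("pics/scene0.png")
f=lambda im,x,y,w,h,W,H:cv2.resize(im[y:y+h,x:x+w],(W,H),interpolation=cv2.INTER_CUBIC)
a=np.hstack([f(t,200,190,60,50,400,300*10//9),f(t,312,215,60,50,400,333)])
b=np.hstack([f(s,195,170,70,46,400,263),f(s,225,230,70,46,400,263)])
cv2.imwrite("pics/crop.png",np.vstack([a[:333],b]))
```

```text
(no output)
```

View pics/crop.png

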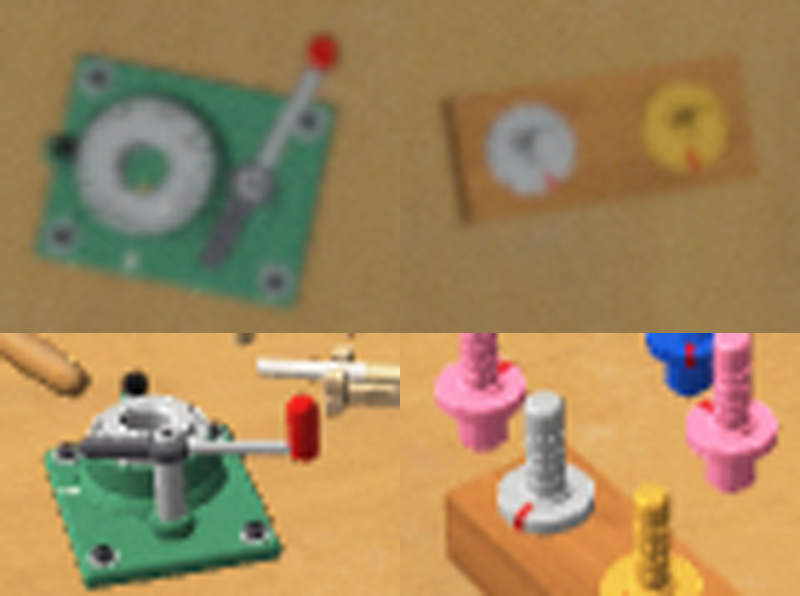

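The crop confirms it. The silver flange with its red mark pointing lower right in the top view sits at the left end of the stand, and the brass one at the right end. Next I'll fit the poses from both views.

```bash
cat > h.py <<'E'
from station import env
import numpy as np,cv2
from scipy.optimize import least_squares
C={n:env.camera_info(n) for n in("scene","top")}
def proj(n,P):
    c=C[n];f=192/np.tan(np.radians(c['fov_y']/2));R=np.array(c['attitude']).T
    K=np.array([[f,0,c['cx']],[0,f,c['cy']],[0,0,1]])
    return cv2.projectPoints(np.atleast_2d(np.array(P,float)),cv2.Rodrigues(R)[0],-R@c['position'],K,c['D'])[0][:,0]
def pose(p,L):
    c,s=np.cos(p[2]),np.sin(p[2]);L=np.atleast_2d(np.array(L,float))
    return np.c_[p[0]+c*L[:,0]-s*L[:,1],p[1]+s*L[:,0]+c*L[:,1],L[:,2]]
E
cat > fit.py <<'E'
from h import *
cT=lambda x,y,x0=0,ox=200,oy=190:(ox+(x-x0+.5)/6.667-.5,oy+(y+.5)/6.66-.5)
cS=lambda x,y,x0=0,ox=195,oy=170:(ox+(x-x0+.5)/5.714-.5,oy+(y-333+.5)/5.717-.5)
obs=[("top",(.056,.052,.012),cT(82,57)),("top",(.056,-.09,.012),cT(336,104)),("top",(-.056,-.09,.012),cT(294,306)),("top",(-.056,.052,.012),cT(36,256)),
("top",(0,0,.052),cT(143,167)),("top",(0,-.058,.075),cT(253,183)),("top",(0,.041,.057),cT(63,146)),
("scene",(-.056,-.09,.012),cS(86,580)),("scene",(.056,-.09,.012),cS(281,547)),("scene",(-.056,.052,.012),cS(46,453)),("scene",(0,0,.052),cS(148,419)),("scene",(0,-.058,.075),cS(167,432))]
def fit(obs,p0):
    r=lambda p:np.concatenate([proj(n,pose(p,L))[0]-uv for n,L,uv in obs])
    s=least_squares(r,p0,loss='soft_l1',f_scale=.5);print(s.x.round(4));print(r(s.x).reshape(-1,2).round(1).tolist());return s.x
b=fit(obs,[.4,.2,0])
L=lambda a:("x",)
M=lambda x,y:cT(x,y,400,312,215)
N=lambda x,y:cS(x,y,400,225,230)
m=fit([("top",(0,0,.048),M(531,149)),("top",(-.0215,0,.048),M(551,186)),("scene",(0,0,.098),N(545,398)),("scene",(-.0215,0,.048),N(517,527)),("scene",(0,0,.048),N(546,493))],[.35,-.2,.5])
br=fit([("top",(0,0,.048),M(685,126)),("top",(-.0215,0,.048),M(694,168)),("scene",(0,0,.098),N(652,490))],[.35,-.28,.2])
print('stand dir',np.hypot(*(m-br)[:2]),(m-br)[:2])
# knob: top z ~? fit x,y,z of knob centre in two views
k=least_squares(lambda P:np.r_[proj("top",P)[0]-cT(323,50),proj("scene",P)[0]-cS(303,399)],[.4,.1,.09]);print('knobtop',k.x.round(4),k.cost)
h=pose(b,[(0,-.058,.052)])[0];d=k.x-h;print('hinge',h,'r',np.hypot(*d[:2]),'ang',np.arctan2(d[1],d[0])-b[2]+np.pi/2)
E
python3 fit.py
```

```text
[ 0.5329  0.212  -0.1883]
[[-0.5, -1.0], [0.6, -0.1], [0.4, 0.8], [-0.6, 0.1], [0.2, -0.3], [-0.0, 0.1], [0.4, 0.3], [-0.2, -0.6], [0.5, -0.4], [-0.8, -0.7], [0.1, 0.0], [0.0, 0.3]]
[ 0.4612 -0.1645  0.489 ]
[[0.2, 0.0], [0.2, 0.1], [-0.2, 0.7], [0.1, -1.9], [0.1, -0.4]]
[ 0.4744 -0.2426  0.2089]
[[-0.1, -0.2], [-0.0, -0.2], [-0.2, 0.5]]
stand dir 0.07924544179720627 [-0.01322245  0.07813454]
knobtop [0.5879 0.12   0.0969] 0.030967460603483942
hinge [0.52206546 0.15505965 0.052     ] r 0.07459791812063798 ang 1.2702041149673369
```

Run:
```python
from h import *
for nm,t,s in [("bar far",(305,253),(215,229)),("bar near",(303,328),(127,243)),("clip",(312,287),(163,197)),("base",(347,282),(205,303)),("poletop",(340,290),(198,219)),("pinkfar",(326,207),(283,233)),("pinknear",(302,233),(238,230))]:
    k=least_squares(lambda P:np.r_[proj("top",P)[0]-t,proj("scene",P)[0]-s],[.4,-.1,.1]);print(nm,k.x.round(3),round(k.cost,2))
f=lambda im,x,y,w,h,W,H:cv2.resize(im[y:y+h,x:x+w],(W,H),interpolation=cv2.INTER_CUBIC)
t=cv2.imread("pics/top0.png");s=cv2.imread("pics/scene0.png")
cv2.imwrite("pics/crop2.png",np.hstack([f(s,115,185,120,135,400,450),f(t,290,200,90,135,300,450)]))
```

```text
bar far [ 0.405 -0.069  0.095] 0.03
bar near [ 0.176 -0.06   0.123] 0.81
clip [ 0.291 -0.069  0.228] 29.13
base [ 0.31  -0.225  0.007] 0.13
poletop [ 0.318 -0.165  0.211] 41.87
pinkfar [ 0.565 -0.144  0.077] 1.87
pinknear [ 0.473 -0.063  0.066] 0.01
```

View pics/crop2.png

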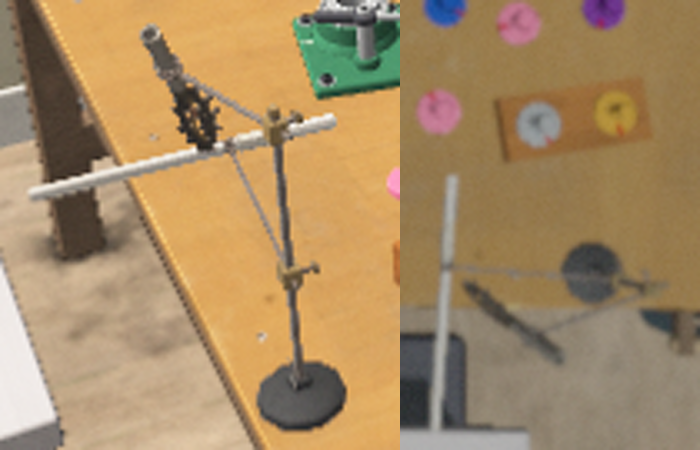

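Run:
```python
from h import *
for nm,t,s in [("bar far",(305.5,253),(215.5,221.6)),("bar near",(303,328),(125.5,243)),("clipA",(309.5,286),(160,195.5)),("clipB",(338,308),(160,195.5)),("clipA-lo",(309.5,286),(179,229)),("poletop",(365,286),(197,218.6)),("poletop2",(361,285),(197,218.6))]:
    k=least_squares(lambda P:np.r_[proj("top",P)[0]-t,proj("scene",P)[0]-s],[.4,-.1,.1]);print(nm,k.x.round(3),round(k.cost,2))
```

```text
bar far [ 0.407 -0.068  0.118] 0.13
bar near [ 0.174 -0.059  0.123] 0.06
clipA [ 0.29  -0.061  0.229] 47.06
clipB [ 0.257 -0.139  0.279] 0.33
clipA-lo [ 0.305 -0.079  0.134] 0.28
poletop [ 0.313 -0.222  0.25 ] 0.06
poletop2 [ 0.315 -0.213  0.243] 0.01
```

```bash
cat >> h.py <<'E'
from scipy.spatial.transform import Rotation as Ro
def Rd(psi): c,s=np.cos(psi),np.sin(psi); return np.array([[c,s,0],[s,-c,0],[0,0,-1.]])
def plan(*tg,p=None,R=None):
    s=env.state(); p=s['position'] if p is None else p; R=s['eef_rot'] if R is None else R
    for t in tg:
        q=np.array(t[:3]);Q=Rd(t[3])
        print((R.T@(q-p)/.25).round(3).tolist(),(Ro.from_matrix(R.T@Q).as_rotvec()/np.pi).round(4).tolist(),'d',round(np.linalg.norm(q-p),3))
        p,R=q,Q
def st():
    s=env.state();R=s['eef_rot'];print('t',s['t'].__round__(2),'p',s['position'].round(4),'psi',round(float(np.arctan2(R[1,0],R[0,0])),3),'F',s['contact_force'].round(1),'M',s['moment'].round(2),'op',round(s['opening'],3),'g',round(s['grasp_force'],1),'q',s['joint_positions'].round(2))
E
python3 - <<'E'
from h import *
plan((.257,.357,.227,2.3),(.33,.17,.227,1.8),(.4,-.01,.227,1.4),(.461,-.1645,.18,1.4),(.461,-.1645,.085,1.4))
print(proj("scene",[(.184,.544,z) for z in (.227,.4,.5,.6)]))
E
```

```text
[-0.515, -0.615, -0.001] [-0.0006, 0.0001, 0.1639] d 0.201
[-0.752, -0.281, 0.0] [0.0, 0.0, 0.1592] d 0.201
[-0.765, 0.109, 0.0] [0.0, 0.0, 0.1273] d 0.193
[-0.568, 0.345, 0.188] [0.0, 0.0, 0.0] d 0.173
[0.0, 0.0, 0.38] [0.0, 0.0, 0.0] d 0.095
[[ 82.0988016  119.11269916]
 [ 70.2158255   67.11382139]
 [ 62.53282333  33.88145749]
 [ 54.14253481  -2.08407986]]
```

Call:
servo_tool([
  [[-0.515, -0.615, 0, 0, 0, 0.164, -0.1], [-0.515, -0.615, 0, 0, 0, 0.164, -0.1], [-0.515, -0.615, 0, 0, 0, 0.164, -0.1], [-0.515, -0.615, 0, 0, 0, 0.164, -0.1], [-0.515, -0.615, 0, 0, 0, 0.164, -0.1]],
])

```text
t: 0.52
position: [0.2571, 0.3551, 0.2267]
eef_rot: [[-0.663, 0.749, -0.001], [0.749, 0.663, -0.002], [-0.001, -0.001, -1.0]]
contact_force: [0.4, 0.2, -0.1]
opening: 0.68
grasp_force: 0.0
```

Call:
servo_tool([
  [[-0.752, -0.281, 0, 0, 0, 0.159, -0.1], [-0.752, -0.281, 0, 0, 0, 0.159, -0.1], [-0.752, -0.281, 0, 0, 0, 0.159, -0.1], [-0.752, -0.281, 0, 0, 0, 0.159, -0.1], [-0.752, -0.281, 0, 0, 0, 0.159, -0.1]],
])

```text
t: 0.93
position: [0.33, 0.1682, 0.2272]
eef_rot: [[-0.223, 0.975, 0.0], [0.975, 0.223, -0.001], [-0.001, 0.0, -1.0]]
contact_force: [0.0, -0.1, 0.2]
opening: 0.55
grasp_force: 0.0
```

Call:
servo_tool([
  [[-0.765, 0.109, 0, 0, 0, 0.127, -0.1], [-0.765, 0.109, 0, 0, 0, 0.127, -0.1], [-0.765, 0.109, 0, 0, 0, 0.127, -0.1], [-0.765, 0.109, 0, 0, 0, 0.127, -0.1], [-0.765, 0.109, 0, 0, 0, 0.127, -0.1]],
])

```text
t: 1.35
position: [0.4005, -0.0128, 0.2274]
eef_rot: [[0.173, 0.985, 0.001], [0.985, -0.173, -0.001], [-0.001, 0.001, -1.0]]
contact_force: [1.9, 1.1, 0.2]
opening: 0.549
grasp_force: 0.0
```

Call:
servo_tool([
  [[-0.568, 0.345, 0.188, 0, 0, 0, -0.1], [-0.568, 0.345, 0.188, 0, 0, 0, -0.1], [-0.568, 0.345, 0.188, 0, 0, 0, -0.1], [-0.568, 0.345, 0.188, 0, 0, 0, -0.1], [-0.568, 0.345, 0.188, 0, 0, 0, -0.1]],
])

```text
t: 1.77
position: [0.4613, -0.1688, 0.1781]
eef_rot: [[0.174, 0.985, -0.002], [0.985, -0.174, -0.001], [-0.001, -0.002, -1.0]]
contact_force: [-0.2, -0.7, -0.1]
opening: 0.549
grasp_force: 0.0
```

Run:
```python
from h import *
st();plan((.461,-.1645,.085,1.4))
```

```text
t 1.77 p [ 0.4613 -0.1688  0.1781] psi 1.396 F [-0.2 -0.7 -0.1] M [-0.05  0.05  0.04] op 0.549 g 0.0 q [-0.53  0.08  1.8  -0.    1.27 -0.35]
[0.017, -0.004, 0.372] [-0.0006, 0.0004, -0.0012] d 0.093
```

Call:
servo_tool([
  [[0.017, 0, 0.15, 0, 0, 0, -0.1], [0.017, 0, 0.3, 0, 0, 0, -0.1], [0.017, 0, 0.37, 0, 0, 0, -0.1], [0.017, 0, 0.37, 0, 0, 0, -0.1], [0.017, 0, 0.37, 0, 0, 0, -0.1]],
])

```text
t: 2.18
position: [0.4607, -0.1589, 0.0871]
eef_rot: [[0.169, 0.986, -0.003], [0.986, -0.169, 0.002], [0.001, -0.003, -1.0]]
contact_force: [-0.5, -0.3, -0.1]
opening: 0.546
grasp_force: 0.0
```

Run:
```python
from h import *
st();s=env.camera("scene")[:,:,::-1];t=env.camera("top")[:,:,::-1]
f=lambda im,x,y,w,h,W,H:cv2.resize(np.ascontiguousarray(im[y:y+h,x:x+w]),(W,H),interpolation=cv2.INTER_CUBIC)
cv2.imwrite("pics/g1.png",np.hstack([f(s,180,150,130,150,400,460),f(t,290,190,90,100,400,460)]))
```

```text
t 2.18 p [ 0.4607 -0.1589  0.0871] psi 1.401 F [-0.5 -0.3 -0.1] M [-0.08  0.07 -0.03] op 0.546 g 0.0 q [-0.51  0.19  1.88  0.    1.07 -0.34]
```

View pics/g1.png

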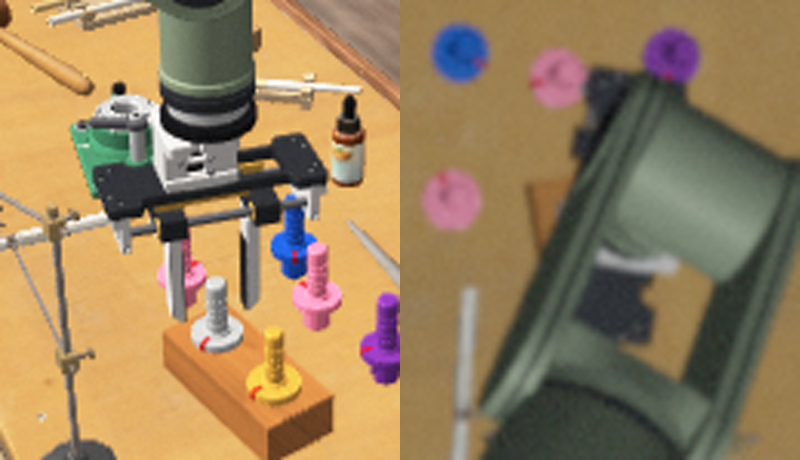

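The fingers straddle the steel stub (left crop, about (216,300)), about 5 mm off along +y. I'll correct that and close.

Call:
servo_tool([
  [[-0.022, 0, 0.003, 0, 0, 0, -0.1], [-0.022, 0, 0.003, 0, 0, 0, -0.1], [-0.022, 0, 0.003, 0, 0, 0, -0.1], [-0.022, 0, 0.003, 0, 0, 0, 0.2], [-0.022, 0, 0.003, 0, 0, 0, 1]],
], squeeze=25)

```text
t: 2.7
position: [0.4611, -0.1654, 0.0877]
eef_rot: [[0.169, 0.986, 0.001], [0.986, -0.169, -0.0], [-0.0, 0.001, -1.0]]
contact_force: [0.2, -0.1, -1.5]
opening: 0.445
grasp_force: 0.0
```

Call:
servo_tool([
  [[0, 0, 0, 0, 0, 0, 1], [0, 0, 0, 0, 0, 0, 1], [0, 0, 0, 0, 0, 0, 1], [0, 0, 0, 0, 0, 0, 1], [0, 0, 0, 0, 0, 0, 1]],
])

```text
t: 3.12
position: [0.4607, -0.1652, 0.0871]
eef_rot: [[0.169, 0.986, -0.0], [0.986, -0.169, 0.0], [0.0, -0.0, -1.0]]
contact_force: [-0.3, -0.2, 0.4]
opening: 0.185
grasp_force: 25.0
```

Run:
```python
from h import *
st()
```

```text
t 3.12 p [ 0.4607 -0.1652  0.0871] psi 1.401 F [-0.3 -0.2  0.4] M [-0.09  0.09  0.05] op 0.185 g 25.0 q [-0.52  0.2   1.87 -0.    1.07 -0.35]
```

Run:
```python
from h import *
s=env.state()
plan((.4607,-.1652,.2,1.401),(.49,.02,.2,1.0),(.5329,.205,.2,.77),(.5329,.212,.15,.77))
```

```text
[-0.0, -0.0, -0.452] [-0.0001, -0.0, 0.0] d 0.113
[0.75, -0.01, 0.0] [0.0, 0.0, 0.1276] d 0.188
[0.715, -0.255, 0.0] [0.0, 0.0, 0.0732] d 0.19
[0.019, -0.02, 0.2] [0.0, 0.0, 0.0] d 0.05
```

Call:
servo_tool([
  [[0, 0, -0.04, 0, 0, 0, 1], [0, 0, -0.15, 0, 0, 0, 1], [0, 0, -0.3, 0, 0, 0, 1], [0, 0, -0.45, 0, 0, 0, 1], [0, 0, -0.45, 0, 0, 0, 1]],
])

```text
t: 3.53
position: [0.4655, -0.1677, 0.2083]
eef_rot: [[0.169, 0.986, 0.014], [0.986, -0.169, -0.008], [-0.005, 0.015, -1.0]]
contact_force: [0.5, -0.4, -1.6]
opening: 0.186
grasp_force: 25.0
```

Call:
servo_tool([
  [[0.1, 0, 0, 0, 0, 0.03, 1], [0.25, 0, 0, 0, 0, 0.06, 1], [0.42, 0, 0, 0, 0, 0.09, 1], [0.58, 0, 0, 0, 0, 0.127, 1], [0.75, -0.01, 0, 0, 0, 0.127, 1]],
])

```text
t: 3.95
position: [0.4891, 0.0166, 0.1993]
eef_rot: [[0.543, 0.84, -0.0], [0.84, -0.543, -0.0], [-0.001, -0.0, -1.0]]
contact_force: [1.1, -0.4, -1.5]
opening: 0.186
grasp_force: 25.0
```

Call:
servo_tool([
  [[0.16, -0.06, 0, 0, 0, 0.02, 1], [0.32, -0.12, 0, 0, 0, 0.04, 1], [0.48, -0.17, 0, 0, 0, 0.06, 1], [0.62, -0.22, 0, 0, 0, 0.073, 1], [0.715, -0.255, 0, 0, 0, 0.073, 1]],
])

```text
t: 4.37
position: [0.5316, 0.2041, 0.1991]
eef_rot: [[0.715, 0.699, -0.001], [0.699, -0.715, 0.001], [0.0, -0.001, -1.0]]
contact_force: [0.7, 0.2, -2.2]
opening: 0.186
grasp_force: 25.0
```

Call:
servo_tool([
  [[0.019, -0.02, 0.05, 0, 0, 0, 1], [0.019, -0.02, 0.1, 0, 0, 0, 1], [0.019, -0.02, 0.1, 0, 0, 0, 1], [0.019, -0.02, 0.1, 0, 0, 0, 1], [0.019, -0.02, 0.1, 0, 0, 0, 1]],
])

```text
t: 4.78
position: [0.5314, 0.2055, 0.174]
eef_rot: [[0.717, 0.697, -0.002], [0.697, -0.717, -0.001], [-0.002, -0.001, -1.0]]
contact_force: [0.1, 0.2, -2.0]
opening: 0.189
grasp_force: 25.0
```

Run:
```python
from h import *
st();s=env.camera("scene")[:,:,::-1];t=env.camera("top")[:,:,::-1]
plan((.5329,.212,.14,.77))
f=lambda im,x,y,w,h,W,H:cv2.resize(np.ascontiguousarray(im[y:y+h,x:x+w]),(W,H),interpolation=cv2.INTER_CUBIC)
cv2.imwrite("pics/g2.png",np.hstack([f(s,180,120,90,105,500,583),f(t,195,180,60,117,300,583)]))
p=env.state()['position']
for z in(-.029-.0471,-.0471+.004): print(proj("scene",p+[0,0,z]))
print(proj("scene",pose([.5329,.212,-.188],[0,0,.052])))
```

```text
t 4.78 p [0.5314 0.2055 0.174 ] psi 0.771 F [ 0.1  0.2 -2. ] M [-0.07  0.11  0.01] op 0.189 g 25.0 q [ 0.22  0.25  1.61 -0.    1.29  1.02]
[0.019, -0.016, 0.141] [0.0002, -0.0001, 0.0002] d 0.036
[[220.2765186  172.79693456]]
[[219.68154455 163.62881045]]
[[220.56301336 184.6459843 ]]
```

View pics/g2.png

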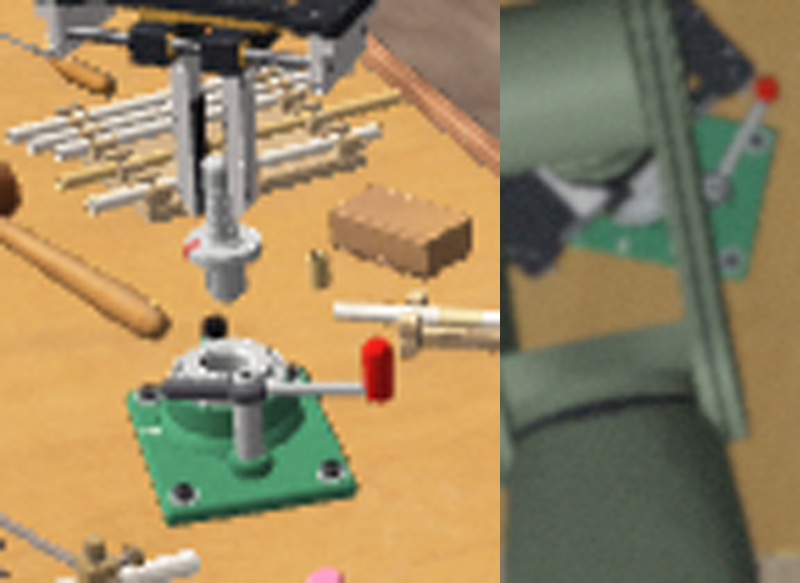

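Call:
servo_tool([
  [[0.019, -0.016, 0.05, 0, 0, 0, 1], [0.019, -0.016, 0.1, 0, 0, 0, 1], [0.019, -0.016, 0.14, 0, 0, 0, 1], [0.019, -0.016, 0.14, 0, 0, 0, 1], [0.019, -0.016, 0.14, 0, 0, 0, 1]],
])

```text
t: 5.3
position: [0.5312, 0.2131, 0.1378]
eef_rot: [[0.716, 0.698, -0.004], [0.698, -0.716, -0.001], [-0.003, -0.002, -1.0]]
contact_force: [-0.0, 0.1, -3.4]
opening: 0.184
grasp_force: 25.0
```

Run:
```python
from h import *
st();plan((.5329,.212,.12,.77))
```

```text
t 5.3 p [0.5312 0.2131 0.1378] psi 0.773 F [-0.   0.1 -3.4] M [-0.04  0.15 -0.02] op 0.184 g 25.0 q [ 0.23  0.29  1.63 -0.    1.22  1.03]
[0.002, 0.008, 0.071] [-0.0006, 0.0011, 0.0009] d 0.018
```

Call:
servo_tool([
  [[0.002, 0.008, 0.02, 0, 0, 0, 1], [0.002, 0.008, 0.035, 0, 0, 0, 1], [0.002, 0.008, 0.05, 0, 0, 0, 1], [0.002, 0.008, 0.06, 0, 0, 0, 1], [0.002, 0.008, 0.07, 0, 0, 0, 1]],
])

```text
t: 5.72
position: [0.5343, 0.2123, 0.1219]
eef_rot: [[0.716, 0.698, -0.0], [0.698, -0.716, -0.0], [-0.0, -0.0, -1.0]]
contact_force: [1.2, -0.2, -2.3]
opening: 0.185
grasp_force: 25.0
```

Call:
servo_tool([
  [[0, 0, 0.008, 0, 0, 0, 1], [0, 0, 0.016, 0, 0, 0, 1], [0, 0, 0.024, 0, 0, 0, 1], [0, 0, 0.024, 0, 0, 0, 1], [0, 0, 0.024, 0, 0, 0, 1]],
])

```text
t: 6.13
position: [0.5336, 0.2124, 0.1157]
eef_rot: [[0.716, 0.698, -0.001], [0.698, -0.716, -0.0], [-0.001, -0.001, -1.0]]
contact_force: [-1.5, 0.1, -1.7]
opening: 0.183
grasp_force: 25.0
```

Run:
```python
from h import *
st()
```

```text
t 6.13 p [0.5336 0.2124 0.1157] psi 0.773 F [-1.5  0.1 -1.7] M [0.04 0.59 0.02] op 0.183 g 25.0 q [0.23 0.32 1.65 0.   1.18 1.03]
```

Call:
servo_tool([
  [[-0.003, -0.003, 0.005, 0, 0, 0, 1], [-0.003, -0.003, 0.01, 0, 0, 0, 1], [-0.003, -0.003, 0.014, 0, 0, 0, 1], [-0.003, -0.003, 0.018, 0, 0, 0, 1], [-0.003, -0.003, 0.018, 0, 0, 0, 1]],
])

```text
t: 6.55
position: [0.5332, 0.2123, 0.1113]
eef_rot: [[0.716, 0.698, -0.0], [0.698, -0.716, -0.0], [-0.0, 0.0, -1.0]]
contact_force: [-0.5, -0.1, -2.7]
opening: 0.187
grasp_force: 25.0
```

Run:
```python
from h import *
st()
```

```text
t 6.55 p [0.5332 0.2123 0.1113] psi 0.773 F [-0.5 -0.1 -2.7] M [-0.06  0.27 -0.05] op 0.187 g 25.0 q [ 0.23  0.32  1.65 -0.    1.17  1.03]
```

Free so far (Fz is just the weight). Next I'll descend in sub-millimetre steps to touch the key.

Call:
servo_tool([
  [[-0.001, -0.001, 0.003, 0, 0, 0, 1], [-0.001, -0.001, 0.006, 0, 0, 0, 1], [-0.001, -0.001, 0.006, 0, 0, 0, 1]],
])

```text
t: 6.8
position: [0.5331, 0.2122, 0.1101]
eef_rot: [[0.716, 0.698, 0.0], [0.698, -0.716, -0.0], [0.0, 0.001, -1.0]]
contact_force: [-0.1, -0.9, -2.5]
opening: 0.19
grasp_force: 25.0
```

Call:
servo_tool([
  [[0, 0, 0.003, 0, 0, 0, 1], [0, 0, 0.006, 0, 0, 0, 1], [0, 0, 0.006, 0, 0, 0, 1]],
])

```text
t: 7.05
position: [0.533, 0.2122, 0.1086]
eef_rot: [[0.716, 0.698, 0.0], [0.698, -0.716, -0.0], [0.0, 0.0, -1.0]]
contact_force: [1.0, -0.4, -2.8]
opening: 0.186
grasp_force: 25.0
```

Run:
```python
from h import *
st()
```

```text
t 7.05 p [0.533  0.2122 0.1086] psi 0.773 F [ 1.  -0.4 -2.8] M [-0.17  0.09  0.  ] op 0.186 g 25.0 q [ 0.23  0.33  1.65 -0.    1.16  1.03]
```

Call:
servo_tool([
  [[0, 0, 0.003, 0, 0, 0, 1], [0, 0, 0.006, 0, 0, 0, 1], [0, 0, 0.006, 0, 0, 0, 1]],
])

```text
t: 7.3
position: [0.533, 0.2122, 0.1071]
eef_rot: [[0.716, 0.698, 0.0], [0.698, -0.716, -0.0], [-0.0, 0.0, -1.0]]
contact_force: [0.8, -0.9, -2.8]
opening: 0.185
grasp_force: 25.0
```

Call:
servo_tool([
  [[0, 0, 0.003, 0, 0, 0, 1], [0, 0, 0.006, 0, 0, 0, 1], [0, 0, 0.006, 0, 0, 0, 1]],
])

```text
t: 7.55
position: [0.5329, 0.2122, 0.1055]
eef_rot: [[0.716, 0.698, -0.0], [0.698, -0.716, -0.0], [-0.0, 0.0, -1.0]]
contact_force: [-0.3, -0.3, -2.2]
opening: 0.188
grasp_force: 25.0
```

Run:
```python
from h import *
st()
```

```text
t 7.55 p [0.5329 0.2122 0.1055] psi 0.773 F [-0.3 -0.3 -2.2] M [-0.38  0.05  0.04] op 0.188 g 25.0 q [ 0.23  0.33  1.65 -0.    1.16  1.03]
```

Call:
servo_tool([
  [[0, 0, 0.003, 0, 0, 0, 1], [0, 0, 0.006, 0, 0, 0, 1], [0, 0, 0.008, 0, 0, 0, 1], [0, 0, 0.008, 0, 0, 0, 1]],
])

```text
t: 7.88
position: [0.5328, 0.2122, 0.1035]
eef_rot: [[0.716, 0.698, -0.0], [0.698, -0.716, -0.0], [-0.0, 0.0, -1.0]]
contact_force: [0.5, -1.8, -2.2]
opening: 0.187
grasp_force: 25.0
```

Call:
servo_tool([
  [[0, 0, 0.003, 0, 0, 0, 1], [0, 0, 0.006, 0, 0, 0, 1], [0, 0, 0.006, 0, 0, 0, 1]],
])

```text
t: 8.13
position: [0.5329, 0.2123, 0.102]
eef_rot: [[0.716, 0.698, -0.0], [0.698, -0.716, -0.0], [-0.0, 0.0, -1.0]]
contact_force: [1.4, -2.1, -1.8]
opening: 0.188
grasp_force: 25.0
```

Run:
```python
from h import *
st();s=env.camera("scene")[:,:,::-1]
f=lambda im,x,y,w,h,W,H:cv2.resize(np.ascontiguousarray(im[y:y+h,x:x+w]),(W,H),interpolation=cv2.INTER_CUBIC)
cv2.imwrite("pics/g3.png",f(s,190,150,70,70,600,600))
```

```text
t 8.13 p [0.5329 0.2123 0.102 ] psi 0.773 F [ 1.4 -2.1 -1.8] M [-0.44  0.06  0.01] op 0.188 g 25.0 q [ 0.23  0.34  1.66 -0.    1.15  1.03]
```

View pics/g3.png

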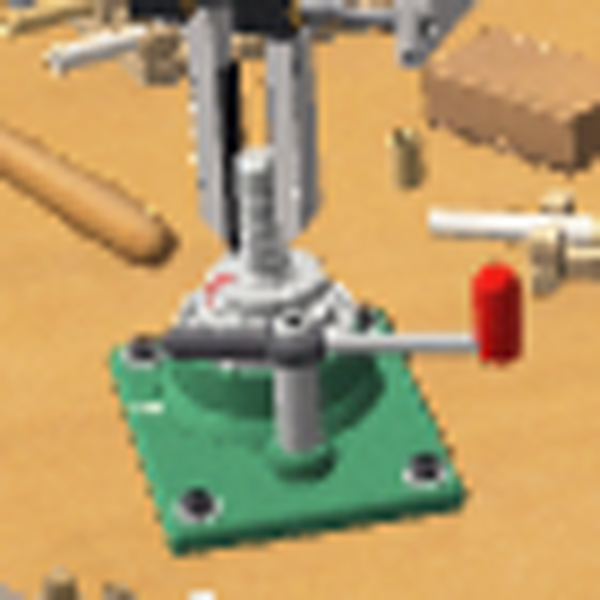

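The flange is almost on the nose: the keyway was aligned and passed the key at first try. A few millimetres remain.

Call:
servo_tool([
  [[-0.002, 0.002, 0.003, 0, 0, 0, 1], [-0.002, 0.002, 0.006, 0, 0, 0, 1], [-0.002, 0.002, 0.008, 0, 0, 0, 1], [-0.002, 0.002, 0.008, 0, 0, 0, 1]],
])

```text
t: 8.52
position: [0.5326, 0.2119, 0.0999]
eef_rot: [[0.716, 0.698, -0.001], [0.698, -0.716, 0.0], [-0.0, -0.001, -1.0]]
contact_force: [-0.2, -0.5, -2.4]
opening: 0.188
grasp_force: 25.0
```

Call:
servo_tool([
  [[0, 0, 0.002, 0, 0, 0, 1], [0, 0, 0.004, 0, 0, 0, 1], [0, 0, 0.004, 0, 0, 0, 1]],
])

```text
t: 8.77
position: [0.5329, 0.2118, 0.0993]
eef_rot: [[0.716, 0.698, -0.0], [0.698, -0.716, 0.0], [0.0, -0.0, -1.0]]
contact_force: [-0.2, -0.4, -2.0]
opening: 0.183
grasp_force: 25.0
```

Run:
```python
from h import *
st()
```

```text
t 8.77 p [0.5329 0.2118 0.0993] psi 0.773 F [-0.2 -0.4 -2. ] M [-0.04  0.2  -0.01] op 0.183 g 25.0 q [0.23 0.34 1.66 0.   1.14 1.03]
```

Call:
servo_tool([
  [[0, 0, 0.002, 0, 0, 0, 1], [0, 0, 0.004, 0, 0, 0, 1], [0, 0, 0.004, 0, 0, 0, 1]],
])

```text
t: 9.02
position: [0.5329, 0.2118, 0.0992]
eef_rot: [[0.716, 0.698, 0.0], [0.698, -0.716, 0.0], [0.0, -0.0, -1.0]]
contact_force: [-2.4, -1.1, 4.8]
opening: 0.189
grasp_force: 25.0
```

Call:
servo_tool([
  [[0, 0, 0.001, 0, 0, 0, 1], [0, 0, 0.002, 0, 0, 0, 1], [0, 0, 0.002, 0, 0, 0, 1]],
])

```text
t: 9.27
position: [0.533, 0.2118, 0.0992]
eef_rot: [[0.716, 0.698, 0.0], [0.698, -0.716, 0.0], [0.0, -0.0, -1.0]]
contact_force: [-4.9, -0.4, 7.4]
opening: 0.189
grasp_force: 25.0
```

Run:
```python
from h import *
st()
```

```text
t 9.27 p [0.533  0.2118 0.0992] psi 0.773 F [-4.9 -0.4  7.4] M [-0.17  0.89  0.06] op 0.189 g 25.0 q [0.23 0.34 1.66 0.   1.14 1.03]
```

The mandrel is seated: it stopped at z 0.0992 (home predicted 0.0991) under light load. I'll release and retreat.

Call:
servo_tool([
  [[0, 0, -0.003, 0, 0, 0, 0.6], [0, 0, -0.003, 0, 0, 0, 0.3], [0, 0, -0.003, 0, 0, 0, 0.15], [0, 0, -0.003, 0, 0, 0, 0.15], [0, 0, -0.003, 0, 0, 0, 0.15]],
])

```text
t: 9.68
position: [0.533, 0.2116, 0.0983]
eef_rot: [[0.716, 0.698, 0.0], [0.698, -0.716, -0.0], [0.0, 0.0, -1.0]]
contact_force: [-0.3, -0.7, 0.3]
opening: 0.418
grasp_force: 0.0
```

Call:
servo_tool([
  [[0, 0, -0.08, 0, 0, 0, 0.15], [0, 0, -0.18, 0, 0, 0, 0.15], [0, 0, -0.3, 0, 0, 0, 0.15], [0, 0, -0.4, 0, 0, 0, 0.15], [0, 0, -0.4, 0, 0, 0, 0.15]],
])

```text
t: 10.1
position: [0.5368, 0.2127, 0.2048]
eef_rot: [[0.716, 0.698, 0.012], [0.698, -0.716, 0.003], [0.01, 0.006, -1.0]]
contact_force: [0.6, 1.2, 1.5]
opening: 0.423
grasp_force: 0.0
```

Run:
```python
from h import *
st();plan((.5879,.12,.2,2.65),(.5879,.12,.1,2.65))
s=env.camera("scene")[:,:,::-1];
f=lambda im,x,y,w,h,W,H:cv2.resize(np.ascontiguousarray(im[y:y+h,x:x+w]),(W,H),interpolation=cv2.INTER_CUBIC)
cv2.imwrite("pics/g4.png",f(s,190,150,70,70,600,600))
```

```text
t 10.1 p [0.5368 0.2127 0.2048] psi 0.773 F [0.6 1.2 1.5] M [-0.01  0.1  -0.03] op 0.423 g 0.0 q [0.23 0.22 1.57 0.   1.34 1.03]
[-0.113, 0.408, 0.021] [0.0044, -0.0004, -0.5975] d 0.106
[0.0, 0.0, 0.4] [0.0, 0.0, 0.0] d 0.1
```

View pics/g4.png

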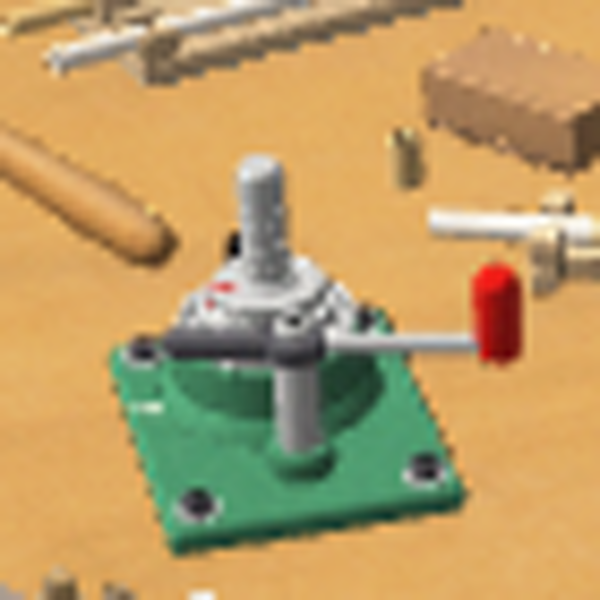

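Call:
servo_tool([
  [[-0.099, 0.416, 0, 0, 0, -0.199, 0.15], [-0.099, 0.416, 0, 0, 0, -0.199, 0.15], [-0.099, 0.416, 0, 0, 0, -0.199, 0.15], [-0.099, 0.416, 0, 0, 0, -0.199, 0.15], [-0.099, 0.416, 0, 0, 0, -0.199, 0.15]],
])

```text
t: 10.57
position: [0.5875, 0.1179, 0.196]
eef_rot: [[0.181, 0.984, -0.004], [0.984, -0.181, -0.0], [-0.001, -0.003, -1.0]]
contact_force: [-0.3, -0.1, -0.8]
opening: 0.423
grasp_force: 0.0
```

Call:
servo_tool([
  [[0, 0, 0, 0, 0, -0.199, 0.15], [0, 0, 0, 0, 0, -0.199, 0.15], [0, 0, 0, 0, 0, -0.199, 0.15], [0, 0, 0, 0, 0, -0.199, 0.15], [0, 0, 0, 0, 0, -0.199, 0.15]],
])

```text
t: 10.98
position: [0.5865, 0.1198, 0.196]
eef_rot: [[-0.432, 0.902, -0.004], [0.902, 0.432, -0.0], [0.001, -0.004, -1.0]]
contact_force: [0.0, 0.4, 0.6]
opening: 0.424
grasp_force: 0.0
```

Call:
servo_tool([
  [[0, 0, 0, 0, 0, -0.199, 0.15], [0, 0, 0, 0, 0, -0.199, 0.15], [0, 0, 0, 0, 0, -0.199, 0.15], [0, 0, 0, 0, 0, -0.199, 0.15], [0, 0, 0, 0, 0, -0.199, 0.15]],
])

```text
t: 11.4
position: [0.5865, 0.1198, 0.196]
eef_rot: [[-0.878, 0.479, -0.004], [0.479, 0.878, -0.0], [0.003, -0.002, -1.0]]
contact_force: [0.0, 0.1, 1.0]
opening: 0.426
grasp_force: 0.0
```

Run:
```python
from h import *
st();plan((.5879,.12,.098,2.65))
h=np.array([.5221,.1551]);tg=[(.5879,.12,.098,2.65)]
for a in (1.0,.7,.4,.1,-.1):
    th=a-1.759; tg.append((*(h+.075*np.array([np.cos(th),np.sin(th)])),.098,th+np.pi))
print('arc');plan(*tg)
```

```text
t 11.4 p [0.5865 0.1198 0.196 ] psi 2.642 F [0.  0.1 1. ] M [ 0.02  0.01 -0.05] op 0.426 g 0.0 q [ 0.06  0.28  1.51 -0.    1.35 -1.01]
[-0.006, 0.004, 0.392] [-0.0006, -0.001, -0.0025] d 0.098
arc
[-0.006, 0.004, 0.392] [-0.0006, -0.001, -0.0025] d 0.098
[0.009, -0.08, 0.0] [0.0, 0.0, 0.0851] d 0.02
[0.013, -0.089, 0.0] [0.0, 0.0, 0.0955] d 0.022
[0.013, -0.089, 0.0] [0.0, 0.0, 0.0955] d 0.022
[0.013, -0.089, 0.0] [0.0, 0.0, 0.0955] d 0.022
[0.006, -0.06, 0.0] [0.0, 0.0, 0.0637] d 0.015
```

Call:
servo_tool([
  [[-0.006, 0.004, 0.1, 0, -0.001, 0, 0.15], [-0.006, 0.004, 0.2, 0, -0.001, 0, 0.15], [-0.006, 0.004, 0.3, 0, -0.001, 0, 0.15], [-0.006, 0.004, 0.36, 0, -0.001, 0, 0.15], [-0.006, 0.004, 0.39, 0, -0.001, 0, 0.15]],
])

```text
t: 11.82
position: [0.5859, 0.1198, 0.0957]
eef_rot: [[-0.875, 0.484, -0.006], [0.484, 0.875, -0.002], [0.004, -0.005, -1.0]]
contact_force: [-0.5, -0.7, 0.5]
opening: 0.424
grasp_force: 0.0
```

Call:
servo_tool([
  [[0.002, -0.016, 0, 0, 0, 0.017, 0.15], [0.004, -0.032, 0, 0, 0, 0.034, 0.15], [0.006, -0.048, 0, 0, 0, 0.051, 0.15], [0.008, -0.064, 0, 0, 0, 0.068, 0.15], [0.009, -0.08, 0, 0, 0, 0.085, 0.15]],
])

```text
t: 12.23
position: [0.5775, 0.1045, 0.1001]
eef_rot: [[-0.714, 0.7, 0.002], [0.7, 0.714, 0.0], [-0.001, 0.002, -1.0]]
contact_force: [0.4, 3.1, -0.7]
opening: 0.429
grasp_force: 1.2
```

Call:
servo_tool([
  [[0.001, -0.018, 0, 0, 0, 0.019, 0.15], [0.003, -0.036, 0, 0, 0, 0.038, 0.15], [0.006, -0.053, 0, 0, 0, 0.057, 0.15], [0.009, -0.071, 0, 0, 0, 0.076, 0.15], [0.013, -0.089, 0, 0, 0, 0.0955, 0.15]],
])

```text
t: 12.65
position: [0.5603, 0.0906, 0.1004]
eef_rot: [[-0.475, 0.88, 0.004], [0.88, 0.475, -0.0], [-0.002, 0.003, -1.0]]
contact_force: [1.8, 3.0, -1.6]
opening: 0.426
grasp_force: 1.3
```

Run:
```python
from h import *
st()
```

```text
t 12.65 p [0.5603 0.0906 0.1004] psi 2.066 F [ 1.8  3.  -1.6] M [ 0.35 -0.29  0.02] op 0.426 g 1.3 q [ 0.01  0.32  1.68 -0.    1.14 -0.49]
```

The knob is being pushed at about 3.5 N. I'll continue round the arc.

Call:
servo_tool([
  [[0.001, -0.018, 0, 0, 0, 0.019, 0.15], [0.003, -0.036, 0, 0, 0, 0.038, 0.15], [0.006, -0.053, 0, 0, 0, 0.057, 0.15], [0.009, -0.071, 0, 0, 0, 0.076, 0.15], [0.013, -0.089, 0, 0, 0, 0.0955, 0.15]],
])

```text
t: 13.07
position: [0.5397, 0.0823, 0.1006]
eef_rot: [[-0.194, 0.981, 0.005], [0.981, 0.194, -0.001], [-0.002, 0.005, -1.0]]
contact_force: [2.7, 1.6, -2.3]
opening: 0.425
grasp_force: 1.4
```

Call:
servo_tool([
  [[0.001, -0.018, 0, 0, 0, 0.019, 0.15], [0.003, -0.036, 0, 0, 0, 0.038, 0.15], [0.006, -0.053, 0, 0, 0, 0.057, 0.15], [0.009, -0.071, 0, 0, 0, 0.076, 0.15], [0.013, -0.089, 0, 0, 0, 0.0955, 0.15]],
])

```text
t: 13.48
position: [0.5176, 0.0806, 0.1007]
eef_rot: [[0.105, 0.994, 0.006], [0.994, -0.105, -0.002], [-0.002, 0.006, -1.0]]
contact_force: [2.2, -1.4, -2.1]
opening: 0.428
grasp_force: 1.5
```

Run:
```python
from h import *
st();s=env.state();p=s['position'][:2]+s['eef_rot'][:2,1]*(.5*.094*s['opening']-.0085);d=p-[.5221,.1551];print('keeper',np.arctan2(d[1],d[0])+1.759,np.hypot(*d))
```

```text
t 13.48 p [0.5176 0.0806 0.1007] psi 1.466 F [ 2.2 -1.4 -2.1] M [-0.2  -0.42 -0.03] op 0.428 g 1.5 q [-0.01  0.24  1.79 -0.    1.11  0.1 ]
keeper 0.280523598689316 0.07605227244955416
```

Call:
servo_tool([
  [[0.001, -0.014, 0, 0, 0, 0.015, 0.15], [0.002, -0.028, 0, 0, 0, 0.03, 0.15], [0.004, -0.042, 0, 0, 0, 0.045, 0.15], [0.005, -0.056, 0, 0, 0, 0.06, 0.15], [0.006, -0.066, 0, 0, 0, 0.065, 0.15]],
])

```text
t: 13.9
position: [0.5011, 0.0833, 0.1008]
eef_rot: [[0.303, 0.953, 0.005], [0.953, -0.303, -0.003], [-0.002, 0.006, -1.0]]
contact_force: [2.6, -3.2, -0.8]
opening: 0.425
grasp_force: 1.7
```

Call:
servo_tool([
  [[0, -0.005, 0, 0, 0, 0, 0.15], [0, -0.01, 0, 0, 0, 0, 0.15], [0, -0.015, 0, 0, 0, 0, 0.15], [0, -0.018, 0, 0, 0, 0, 0.15], [0, -0.018, 0, 0, 0, 0, 0.15]],
])

```text
t: 14.32
position: [0.4961, 0.0854, 0.1009]
eef_rot: [[0.301, 0.954, 0.003], [0.954, -0.301, -0.002], [-0.001, 0.004, -1.0]]
contact_force: [2.9, -3.1, 0.7]
opening: 0.429
grasp_force: 1.6
```

```bash
cat > k.py <<'E'
from h import *
st();s=env.state();p=s['position'][:2]+s['eef_rot'][:2,1]*(.5*.094*s['opening']-.0085);d=p-[.5221,.1551];print('keeper',np.arctan2(d[1],d[0])+1.759,np.hypot(*d))
E
python3 k.py
```

```text
t 14.32 p [0.4961 0.0854 0.1009] psi 1.265 F [ 2.9 -3.1  0.7] M [-0.76 -0.43 -0.06] op 0.429 g 1.6 q [-0.    0.2   1.83 -0.    1.1   0.31]
keeper -0.011754302107136683 0.07467904955861263
```

Call:
servo_tool([
  [[0, -0.004, 0, 0, 0, 0, 0.15], [0, -0.008, 0, 0, 0, 0, 0.15], [0, -0.012, 0, 0, 0, 0, 0.15], [0, -0.012, 0, 0, 0, 0, 0.15]],
])

```text
t: 14.65
position: [0.4958, 0.0856, 0.101]
eef_rot: [[0.301, 0.954, 0.009], [0.954, -0.301, -0.003], [-0.0, 0.01, -1.0]]
contact_force: [8.9, -5.8, -6.1]
opening: 0.423
grasp_force: 5.0
```

```bash
python3 k.py
```

```text
t 14.65 p [0.4958 0.0856 0.101 ] psi 1.265 F [ 8.9 -5.8 -6.1] M [-1.1  -1.46 -0.05] op 0.423 g 5.0 q [ 0.    0.2   1.84 -0.    1.1   0.31]
keeper -0.020751162550977753 0.07458379031068445
```

The keeper is against its stop: the force rose to about 11 N with no further motion. I'll back off to centre on the knob, lift clear and check.

Call:
servo_tool([
  [[0, 0.02, 0, 0, 0, 0, 0.15], [0, 0.04, 0, 0, 0, 0, 0.15], [0, 0.056, 0, 0, 0, 0, 0.15], [0, 0.056, 0, 0, 0, 0, 0.15], [0, 0.056, 0, 0, 0, 0, 0.15]],
])

```text
t: 15.07
position: [0.506, 0.0826, 0.1005]
eef_rot: [[0.301, 0.954, 0.001], [0.954, -0.301, -0.001], [-0.0, 0.001, -1.0]]
contact_force: [0.4, -0.4, 0.4]
opening: 0.425
grasp_force: 0.0
```

```bash
python3 k.py
```

```text
t 15.07 p [0.506  0.0826 0.1005] psi 1.265 F [ 0.4 -0.4  0.4] M [-0.06  0.09 -0.02] op 0.425 g 0.0 q [-0.01  0.22  1.81 -0.    1.11  0.3 ]
keeper 0.1199945843516359 0.07615638993431759
```

Call:
servo_tool([
  [[0, 0, -0.06, 0, 0, 0, 0.15], [0, 0, -0.15, 0, 0, 0, 0.15], [0, 0, -0.27, 0, 0, 0, 0.15], [0, 0, -0.38, 0, 0, 0, 0.15], [0, 0, -0.45, 0, 0, 0, 0.15]],
])

```text
t: 15.48
position: [0.5067, 0.0828, 0.2162]
eef_rot: [[0.301, 0.954, 0.006], [0.954, -0.301, -0.001], [0.001, 0.006, -1.0]]
contact_force: [1.3, -0.2, 0.1]
opening: 0.424
grasp_force: 0.0
```

Call:
servo_tool([
  [[0, 0, -0.2, 0, 0, 0, 0.15], [0, 0, -0.2, 0, 0, 0, 0.15], [0, 0, -0.2, 0, 0, 0, 0.15], [0, 0, -0.2, 0, 0, 0, 0.15], [0, 0, -0.2, 0, 0, 0, 0.15]],
])

```text
t: 15.9
position: [0.5046, 0.0826, 0.2611]
eef_rot: [[0.301, 0.954, -0.001], [0.954, -0.301, -0.001], [-0.002, -0.001, -1.0]]
contact_force: [-0.5, -0.7, -1.2]
opening: 0.425
grasp_force: 0.0
```

Run:
```python
from h import *
st();s=env.camera("scene")[:,:,::-1];t=env.camera("top")[:,:,::-1]
f=lambda im,x,y,w,h,W,H:cv2.resize(np.ascontiguousarray(im[y:y+h,x:x+w]),(W,H),interpolation=cv2.INTER_CUBIC)
cv2.imwrite("pics/g5.png",np.hstack([f(s,190,140,70,90,440,566),f(s,140,140,180,290 if False else 240,350,566)]))
```

```text
t 15.9 p [0.5046 0.0826 0.2611] psi 1.265 F [-0.5 -0.7 -1.2] M [-0.02  0.07  0.02] op 0.425 g 0.0 q [-0.01  0.05  1.65 -0.    1.45  0.3 ]
```

View pics/g5.png

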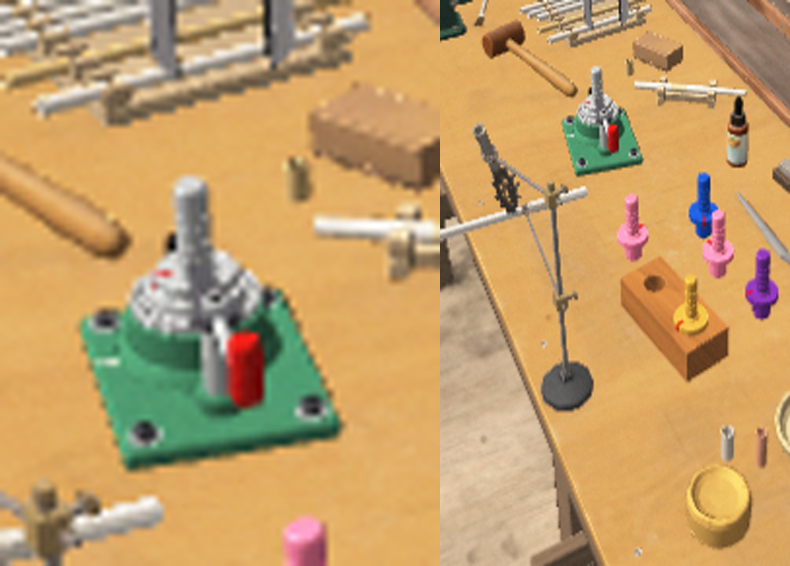

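The mandrel is seated, the keeper swung over the flange with its knob along the block's -y, and the brass mandrel, bottle and mallet are undisturbed. I'll check the knob angle numerically, then hand in.

Run:
```python
from h import *
for a in(-.05,0,.05,.1):
    th=a-1.759;print(a,proj("scene",(.5221+.075*np.cos(th),.1551+.075*np.sin(th),.097)), (proj("scene",(.5221+.075*np.cos(th),.1551+.075*np.sin(th),.0795))[0]-[190,140])*6.286)
im=env.camera("scene").astype(int)[170:230,190:260]
m=(im[:,:,0]>130)&(im[:,:,1]<60)&(im[:,:,2]<60)
n,_,st_,c=cv2.connectedComponentsWithStats(m.astype(np.uint8));print([(s.tolist(),(q+[190,170]).round(1)) for s,q in zip(st_[1:],c[1:]) if s[4]>5])
```

```text
-0.05 [[227.4009967  193.21437356]] [236.8990817  365.94476204]
0 [[228.63987209 193.04071689]] [244.6362475  364.84369906]
0.05 [[229.86383691 192.83606801]] [252.28015561 363.54563483]
0.1 [[231.06946367 192.60106362]] [259.80941407 362.05460372]
[([36, 23, 5, 11, 29], array([227.7, 197.4]))]
```

```bash
python3 -c "
from station import env
print(env.job_done())"
```

```text
the job is handed in; nothing more can be done
None
```

The steel mandrel is seated flush in the indexing block with the keeper closed against its stop over the flange, and the job was handed in at about 16 s, with the brass mandrel, oil bottle and mallet left alone; no verdict came back.

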